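# Nest the beaker that fits in the oak niche and shut the gate

## Robot

A 6-joint arm with a two-finger parallel gripper is mounted at the origin on the work surface. World frame = base frame: x ahead of the robot, y to its left, z up, the work surface at z = 0. Lengths are in m, angles in rad, forces in N, time in s.
With the tool pointing down it reaches from about 0.275 to 0.825 m from the base axis. Payload 4.9 kg.
Tool frame: the origin (TCP) lies midway between the tips of the shut fingers; the grasp point (between the pads) lies 19 mm behind it; z points along the fingers, x is the direction in which the jaws open and shut, and the axes are right-handed (so a half turn about z gives the same grasp; the last joint's range is limited). The gripper opens to 85 mm and grips with 20 to 120 N. Pads are 22 mm wide; open, the fingers measure 114 mm over their backs; the gripper's body (76 mm by 85 mm) begins 54 mm behind the grasp point. The pads swing forward as they close: fully open they stand 13 mm farther back than shut.
Start: joints at [-1.358, 0.326, -0.193, 1.052, 0, 1.437], TCP at [0.187, -0.517, 0.231] pointing down, gripper open.
Joint ranges: [-2.65, 2.65], [-0.97, 1.79], [-1.3, 1.35], [-1.93, 2.1], [-1.47, 1.37], [-3.14, 3.14]. Speed limits (rad/s): [2.57, 2.57, 3.14, 3.14, 3.14, 3.14].

## Interface

Orientations are given as a unit quaternion [x, y, z, w].
In Python, from cell import arm gives the robot as it stands.
- The arm moves only by the tool step_arm, never from a script. Its argument "series" is one flat list of numbers, 7 for each row, row after row: the shift along the tool's x, y, z scaled (see below), then the turn, a rotation vector about the tool's x, y, z scaled (see below), then the opening, from 0 (shut) to 1 (fully open). A call has 1 to 10 rows; each row is the pose to reach, as a shift and turn from the pose measured when the call began, along the tool's axes at that moment; what a row does not reach only later rows make up. The controller multiplies each number of a shift by 250 mm and each number of a turn by 120 degrees. A row lasts 1/8 s, in which the tool goes at most 62.5 mm and 10.7 degrees, less where a joint would pass 70% of its speed; a pose out of reach is approached as far as the arm can. A call with a number of a shift or a turn outside -1 to 1 is refused whole. A call with a gripper value outside its range is refused whole. The fingers move at their own pace and stop on an object; the grip force is fixed at half the most. Time passes only in rows, so rows that repeat a pose let the fingers close. It gives the time, the measured TCP pose, the force and the opening at its end, in the units of the state.
- arm.get_state(): the state, without advancing time (a new reading comes with each control period).
- arm.snapshot(name): name is "scene" or "top" or "wrist"; returns a dict with "color" (420x560x3 uint8, red, green, blue), "camera_matrix" (3x3 intrinsics, pixels), "k1" (the pictures are not rectified: a ray, as slopes to the right and down, at radius r is drawn at 1 + k1 r^2 times it, then the intrinsics apply), "xyz" and "attitude" of the camera in the world. Camera axes: x right, y up, looking along -z (the intrinsics and any distortion apply to the point x, -y, -z); pixel columns grow to the right and rows downward; lengths in m; the calibration is good to about 2 mm. A picture is of the moment at which its call begins. There is no depth.
- arm.job_done(): hands the job in, once; it reports no verdict.
The state is a dict: "time_s": time; "joint_pos": joint angles; "joint_vel": joint speeds; "tau": joint torques, N m; "eef_pos": TCP position; "orientation": TCP orientation; "wrist_force": force on the tool from outside, world axes, zero at the start; "moment": the same for the moment, N m; "gripper_width": finger opening in m.
Only numpy, scipy, OpenCV 4.12 (cv2) and the standard library are available. Lean on these libraries where they do the work, as an engineer would, in place of code of your own. Each camera call takes 0.05 s, during which the arm holds its last target.

## Task

Only one of the three toy beakers nests in the open-fronted oak niche: slide them up to it in turn, without forcing one that will not go in, until you find it and push that one fully home against the back. Then swing the green gate fully shut across the mouth, leaving the other two beakers standing upright on the bench clear of the niche. Do not disturb the things on the turntable.

Things in the scene. Friction and masses are not known exactly. Their poses are not given: they have to be found in the camera images.
- niche_home (a point): centre (half-way up, 26 mm above the bench) of a beaker nested fully home. -x points out of the mouth, y across it, z up. The niche is a fixed oak pocket without floor or roof, 115 mm wide outside, walls 36 mm high so that rim bands pass over them. Back wall 29 mm behind this point (+x); two cheeks 59 mm apart reach 25 mm in front of it.
- niche_mouth (a point): middle of the niche's mouth, 41 mm in front of (-x) niche_home, same axes. From here, about 90 mm wide, boards at 45 degrees narrow the way to the cheeks. A beaker too wide for the niche sticks at the cheeks' front ends, its centre at least 30 mm short of niche_home.
- gate_hinge (a point): on the gate's upright hinge axis, 25 mm above the bench; in the niche's frame 50 mm out in front of (-x) and 62 mm to the -y side of niche_home. Frame turns with the gate: its y axis points along the bar towards the knob. The gate is a green wooden bar 12 mm thick, reaching 122 mm from the hinge, from 14 to 36 mm above the bench.
- gate_knob (a point): middle of the brass knob that stands on the free end of the gate's bar, 114 mm from the hinge, 16 mm in diameter, from 36 to 54 mm above the bench.
- gate (a joint): angle of the gate in rad: 0 = shut (bar straight across the mouth, against its stop), grows as it opens outwards, counter-clockwise from above; at 1.57 it points straight out of the mouth beside the way in. Starts open. Light friction (0.04 N m) holds it where it is left.
- beaker_yellow_mid (a point): centre of the yellow plastic beaker, half-way up (26 mm); 52 mm high, 90 g, upright, open top. All three have the same 70 mm wide rim band (top 8 mm) and so the same outline from above; their straight bodies differ, 56 to 68 mm across. Which one nests is not told: try them. Inside at least 50 mm clear down to a 4 mm floor, wall 2.5 mm: closed fingertips put inside can drag it.
- beaker_orange_mid (a point): centre of the orange plastic beaker, half-way up (26 mm); 52 mm high, 90 g, upright, open top. All three have the same 70 mm wide rim band (top 8 mm) and so the same outline from above; their straight bodies differ, 56 to 68 mm across. Which one nests is not told: try them. Inside at least 50 mm clear down to a 4 mm floor, wall 2.5 mm: closed fingertips put inside can drag it.
- beaker_blue_mid (a point): centre of the blue plastic beaker, half-way up (26 mm); 52 mm high, 90 g, upright, open top. All three have the same 70 mm wide rim band (top 8 mm) and so the same outline from above; their straight bodies differ, 56 to 68 mm across. Which one nests is not told: try them. Inside at least 50 mm clear down to a 4 mm floor, wall 2.5 mm: closed fingertips put inside can drag it.
- teacup_mid (a point): middle of a white ceramic cup, 72 mm across and 55 mm high, on the wooden turntable (210 mm across, top 24 mm above the bench); leave it alone
- top_mid (a point): middle of a red wooden spinning top, 54 mm across and 55 mm high, on the turntable; leave it alone
- ball_center (a point): centre of a green glass ball, 36 mm across, in a cork ring on the turntable; leave it alone
Not all that is in view belongs to the job. What is shaped like the part that bears beaker_orange_mid but turquoise is not meant.

How it is judged:
On the way, in this order (a step that is already met when the one before it is completed fails the run):
1. the beaker that fits is fully home in the niche (((horizontal distance between beaker_yellow_mid and niche_home below 0.008 m and height (world z) of beaker_yellow_mid below 0.032 m and angle between beaker_yellow_mid's own z axis and vertical below 0.1 rad) or (horizontal distance between beaker_orange_mid and niche_home below 0.008 m and height (world z) of beaker_orange_mid below 0.032 m and angle between beaker_orange_mid's own z axis and vertical below 0.1 rad) or (horizontal distance between beaker_blue_mid and niche_home below 0.008 m and height (world z) of beaker_blue_mid below 0.032 m and angle between beaker_blue_mid's own z axis and vertical below 0.1 rad))), for 0.2 s.
2. the gate is shut (value of joint gate below 0.12 rad), for 0.2 s.
At the end, for the whole second after the job is handed in: the beaker that fits stands upright on the bench within 8 mm of its home point in the niche, the gate is shut to within 0.12 rad, and the other two beakers stand upright on the bench with their centres more than 100 mm from the home point; all at rest ((((horizontal distance between beaker_yellow_mid and niche_home below 0.008 m and height (world z) of beaker_yellow_mid below 0.032 m and angle between beaker_yellow_mid's own z axis and vertical below 0.1 rad) and (horizontal distance between beaker_orange_mid and niche_home above 0.1 m and height (world z) of beaker_orange_mid below 0.032 m and angle between beaker_orange_mid's own z axis and vertical below 0.1 rad) and (horizontal distance between beaker_blue_mid and niche_home above 0.1 m and height (world z) of beaker_blue_mid below 0.032 m and angle between beaker_blue_mid's own z axis and vertical below 0.1 rad)) or ((horizontal distance between beaker_orange_mid and niche_home below 0.008 m and height (world z) of beaker_orange_mid below 0.032 m and angle between beaker_orange_mid's own z axis and vertical below 0.1 rad) and (horizontal distance between beaker_yellow_mid and niche_home above 0.1 m and height (world z) of beaker_yellow_mid below 0.032 m and angle between beaker_yellow_mid's own z axis and vertical below 0.1 rad) and (horizontal distance between beaker_blue_mid and niche_home above 0.1 m and height (world z) of beaker_blue_mid below 0.032 m and angle between beaker_blue_mid's own z axis and vertical below 0.1 rad)) or ((horizontal distance between beaker_blue_mid and niche_home below 0.008 m and height (world z) of beaker_blue_mid below 0.032 m and angle between beaker_blue_mid's own z axis and vertical below 0.1 rad) and (horizontal distance between beaker_yellow_mid and niche_home above 0.1 m and height (world z) of beaker_yellow_mid below 0.032 m and angle between beaker_yellow_mid's own z axis and vertical below 0.1 rad) and (horizontal distance between beaker_orange_mid and niche_home above 0.1 m and height (world z) of beaker_orange_mid below 0.032 m and angle between beaker_orange_mid's own z axis and vertical below 0.1 rad))) and value of joint gate below 0.12 rad and linear speed of each of beaker_yellow, beaker_orange, beaker_blue below 0.02 m/s); the robot touches nothing.
It fails at once if a beaker forced against the niche with more than 80 N (contact force between any of beaker_yellow, beaker_orange, beaker_blue and niche above 80 N).
It fails at once if the cup, the top or the ball on the turntable moved more than 30 mm (distance of any of teacup_mid, top_mid, ball_center from where it was at the start of the episode above 0.03 m).
It also fails if it takes over 72 s, if anything falls off the work surface, if the arm or the gripper's body presses on something with over 40 N, if the wrist force passes 120 N, or if a joint passes its speed limit or range.

## Working session

There is one attempt and no reset: what is moved stays moved. The work goes in short steps, Python scripts to look and compute and a tool call to move; the robot and the scene stay as the last step left them, time stands still between calls to the robot, and variables do not carry over. Pictures are saved under pics/ and viewed, and the job is handed in when it is done.

Besides the shell and the picture viewer there is one more tool, called after "Emit:" as name(argument=value, ...), one argument or row to a line, values as JSON. step_arm: Moves the arm, as the interface text tells. Shifts and turns lie within -1 to 1; 1 stands for 250 mm of shift or 120 degrees of turn. Its arguments: {"type":"object","properties":{"series":{"type":"array"}},"required":["series"]}

```bash
mkdir -p pics; ls
cat > h.py <<'E'
import numpy as np, cv2
from scipy.spatial.transform import Rotation as R
from cell import arm
def snap(n,f):
    s=arm.snapshot(n); cv2.imwrite('pics/'+f,s['color'][:,:,::-1]); return s
def ray(s,u,v):
    K=np.array(s['camera_matrix']); d=np.array([(u-K[0,2])/K[0,0],(v-K[1,2])/K[1,1]])
    p=d.copy()
    for _ in range(20): p=d/(1+s['k1']*(p@p))
    return np.array(s['xyz']),rotm(s['attitude'])@np.array([p[0],-p[1],-1])
def rotm(a):
    a=np.array(a); return a if a.shape==(3,3) else R.from_quat(a).as_matrix()
def onz(s,u,v,z):
    o,d=ray(s,u,v); return o+d*(z-o[2])/d[2]
def proj(s,P):
    K=np.array(s['camera_matrix']); q=rotm(s['attitude']).T@(np.array(P)-s['xyz']); p=np.array([q[0],-q[1]])/-q[2]
    p=p*(1+s['k1']*(p@p)); return K[0,0]*p[0]+K[0,2],K[1,1]*p[1]+K[1,2]
E
python3 - <<'E'
from h import *
for n in ['scene','top','wrist']:
    s=snap(n,n+'0.png'); print(n,s['camera_matrix'],s['k1'],s['xyz'],s['attitude'])
print(arm.get_state())
E
```

```text
pics
scene [[458.80265185   0.         275.79527427]
 [  0.         458.80265185 209.16167792]
 [  0.           0.           1.        ]] -0.018659496595279195 [ 1.03841624 -0.55950946  0.97800601] [0.34132598 0.10052111 0.26294207 0.89680185]
top [[397.37189903   0.         282.68008177]
 [  0.         397.37189903 212.3587197 ]
 [  0.           0.           1.        ]] 0.011090778275260692 [0.43743408 0.09244038 0.8917929 ] [ 0.06086854 -0.07196549 -0.69699182  0.71085751]
wrist [[350.83313982   0.         278.87663201]
 [  0.         350.83313982 213.07369643]
 [  0.           0.           1.        ]] -0.017758904515655788 [ 0.26021867 -0.49070568  0.37296986] [-0.12593064  0.08912553 -0.56763132  0.80869821]
{'time_s': 0.15, 'joint_pos': array([-1.35817029e+00,  3.26775134e-01, -1.93304497e-01,  1.05200077e+00,
       -1.31781853e-05,  1.43659958e+00]), 'joint_vel': array([-0.00018433, -0.00219646,  0.0018196 , -0.00144096,  0.00034123,
        0.00037639]), 'tau': array([ 2.91605538e-04, -4.43703783e+01,  2.62664759e+01,  1.04842251e-02,
       -8.39607901e-05,  1.35391090e-05]), 'eef_pos': array([ 0.18687151, -0.51683867,  0.23069976]), 'orientation': array([ 8.18508080e-01, -5.74494657e-01, -4.75912701e-04, -4.31004473e-04]), 'wrist_force': array([-0.11167359, -0.11993749, -0.63824553]), 'moment': array([-5.17826315e-05, -9.24938536e-03,  2.38593747e-02]), 'gripper_width': 0.08540425796931193}
```

View pics/scene0.png

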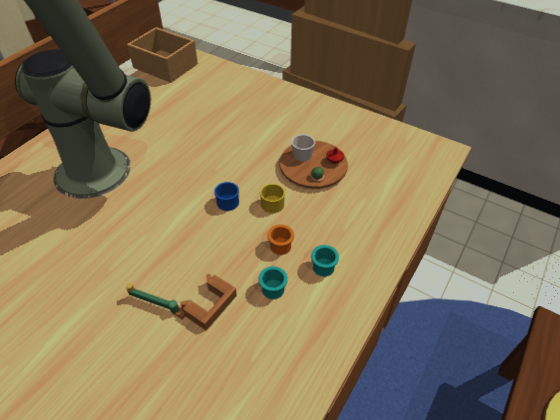

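View pics/top0.png

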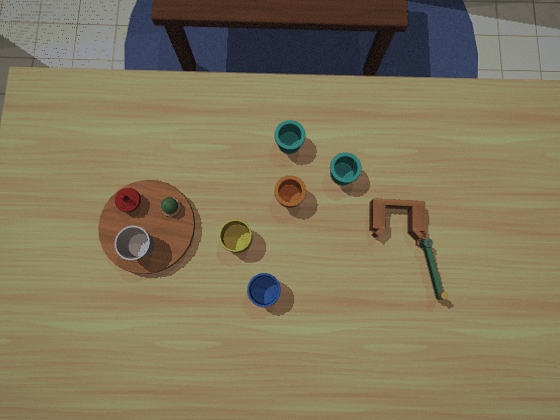

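View pics/wrist0.png

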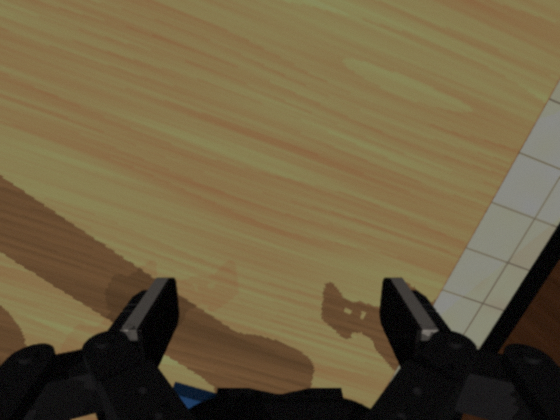

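The top view shows these: niche around (397,217) with its mouth facing down (world -x), hinge (426,243), knob (443,296). Yellow is at (236,237), orange (290,191), blue (264,290). Two turquoise decoys stand at (290,136) and (346,168), and the turntable is at (147,227). Next I'll measure.

Run:
```python
from h import *
s=arm.snapshot('top'); im=s['color']; hsv=cv2.cvtColor(im,cv2.COLOR_RGB2HSV)
for n,lo,hi,roi in [('yellow',(24,150,60),(34,255,255),(210,210,265,265)),('orange',(5,190,100),(14,255,255),(265,165,315,220)),('blue',(105,150,40),(125,255,255),(235,260,290,320)),('teal',(80,120,40),(98,255,255),(260,110,380,200)),('gate',(60,100,20),(98,255,255),(410,230,460,310))]:
    m=cv2.inRange(hsv,lo,hi); k=np.zeros_like(m); x0,y0,x1,y1=roi; k[y0:y1,x0:x1]=m[y0:y1,x0:x1]
    cs,_=cv2.findContours(k,cv2.RETR_EXTERNAL,cv2.CHAIN_APPROX_NONE)
    for c in cs:
        if len(c)<20: continue
        (u,v),(a,b),an=cv2.fitEllipse(c); print(n,u,v,a,b,an,onz(s,u,v,.048),cv2.boundingRect(c))
        if n!='gate':
            w=np.array([onz(s,*p[0],.048)[:2] for p in c],np.float32); print('  circ',cv2.minEnclosingCircle(w))
c=im[180:310,350:470][:,:,::-1]; cv2.imwrite('pics/n1.png',cv2.resize(c,None,fx=4.5,fy=4.5,interpolation=cv2.INTER_CUBIC))
s2=arm.snapshot('scene');c=s2['color'][250:340,110:250][:,:,::-1]; cv2.imwrite('pics/n2.png',cv2.resize(c,None,fx=5,fy=5,interpolation=cv2.INTER_CUBIC))
```

```text
blue 263.53961181640625 289.6618957519531 31.40260887145996 32.3136100769043 0.6598244905471802 [0.43355547 0.11749375 0.048     ] (248, 274, 32, 33)
  circ ((0.43402665853500366, 0.1174672544002533), 0.034018613398075104)
teal 345.0541687011719 167.98472595214844 29.275463104248047 31.13068199157715 27.74310302734375 [ 0.70116712 -0.05568901  0.048     ] (331, 153, 30, 32)
  circ ((0.7008485198020935, -0.05430279299616814), 0.03744196146726608)
teal 289.56756591796875 135.76600646972656 28.621288299560547 31.381982803344727 179.66253662109375 [0.77346795 0.06830581 0.048     ] (275, 120, 30, 33)
  circ ((0.7728391289710999, 0.0700031965970993), 0.03869312256574631)
```

View pics/n1.png

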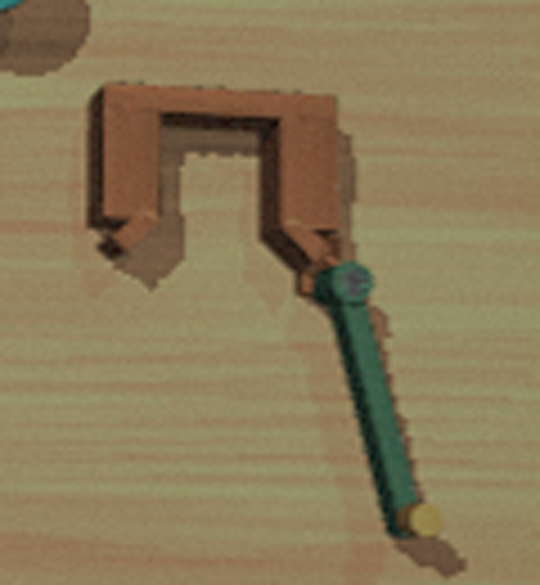

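View pics/n2.png

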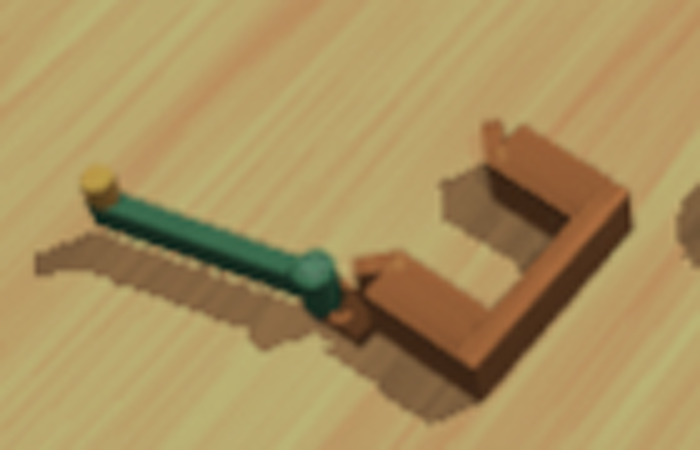

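Run:
```python
from h import *
s=arm.snapshot('top'); im=s['color']; hsv=cv2.cvtColor(im,cv2.COLOR_RGB2HSV)
P={k:onz(s,350+u/4.5,180+v/4.5,.036)[:2] for k,(u,v) in dict(bl=(107,86),br=(336,97),ibl=(160,115),ibr=(278,119),lf=(107,218),rf=(336,234),lif=(158,212),rif=(280,222)).items()}
P['hinge']=onz(s,350+352/4.5,180+283/4.5,.040)[:2]; P['knob']=onz(s,350+427/4.5,180+520/4.5,.054)[:2]
for k in P: print(k,P[k].round(4))
d=P['bl']-P['br']; print('yaw from back',np.arctan2(d[1],d[0])-np.pi/2, np.linalg.norm(d)); d=P['ibl']-P['ibr'];print(np.arctan2(d[1],d[0])-np.pi/2,np.linalg.norm(d))
for u,v in [(236,237),(222,237),(290,191),(277,191),(290,180)]: print(u,v,hsv[v,u])
for n,lo,hi,roi in [('yellow',(22,200,40),(34,255,255),(210,210,265,265)),('orange',(3,185,60),(12,255,255),(265,165,315,220))]:
    m=cv2.inRange(hsv,lo,hi); k=np.zeros_like(m); x0,y0,x1,y1=roi; k[y0:y1,x0:x1]=m[y0:y1,x0:x1]
    cs,_=cv2.findContours(k,cv2.RETR_EXTERNAL,cv2.CHAIN_APPROX_NONE)
    for c in cs:
        if len(c)<20: continue
        (u,v),(a,b),an=cv2.fitEllipse(c); print(n,u,v,a,b,an,onz(s,u,v,.048),cv2.boundingRect(c))
s=arm.snapshot('scene')
for k,(u,v) in dict(hinge=(317,265),).items(): print('sc',k,onz(s,110+u/5,250+v/5,.040)[:2])
print('knob',onz(s,110+99/5,250+173/5,.054)[:2])
for k,(u,v) in dict(br=(478,362),bl=(630,195),ibl=(570,217),ibr=(488,308)).items(): print('sc',k,onz(s,110+u/5,250+v/5,.036)[:2])
```

```text
bl [ 0.6347 -0.1207]
br [ 0.6316 -0.2336]
ibl [ 0.6207 -0.1465]
ibr [ 0.6199 -0.2045]
lf [ 0.569  -0.1191]
rf [ 0.5635 -0.2303]
lif [ 0.5725 -0.144 ]
rif [ 0.5688 -0.2033]
hinge [ 0.5393 -0.2353]
knob [ 0.4286 -0.2589]
yaw from back -0.027384722668393424 0.11290850001905196
-0.01298835417274291 0.05803613426113008
236 237 [ 21 155 123]
222 237 [ 20 140  53]
290 191 [ 10 169 110]
277 191 [ 13 171 151]
290 180 [  8 145  81]
orange 290.4492492675781 191.35736083984375 3.835573196411133 7.321173191070557 128.23785400390625 [0.6452739  0.06447415 0.048     ] (287, 188, 7, 7)
sc hinge [ 0.5439923  -0.23041012]
knob [ 0.43209303 -0.25365397]
sc br [ 0.63607819 -0.22746859]
sc bl [ 0.6423399 -0.1194115]
sc ibl [ 0.62555971 -0.14454544]
sc ibr [ 0.62289605 -0.20351106]
```

Run:
```python
from h import *
s=arm.snapshot('scene');c=s['color'][170:310,195:350][:,:,::-1]; cv2.imwrite('pics/b1.png',cv2.resize(c,None,fx=5,fy=4.2857*5/5,interpolation=cv2.INTER_CUBIC))
s=arm.snapshot('top');c=s['color'][115:315,210:370][:,:,::-1]; cv2.imwrite('pics/b2.png',cv2.resize(c,None,fx=3,fy=3,interpolation=cv2.INTER_CUBIC))
```

```text
(no output)
```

View pics/b1.png

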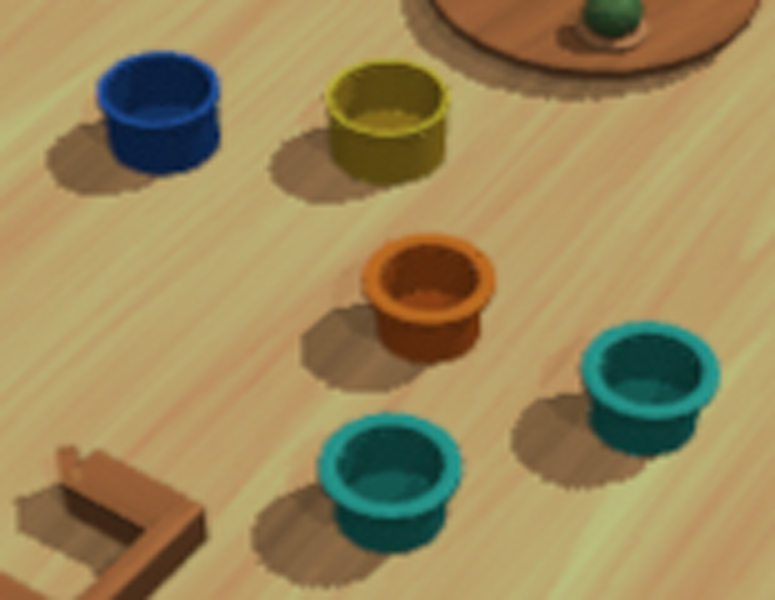

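View pics/b2.png

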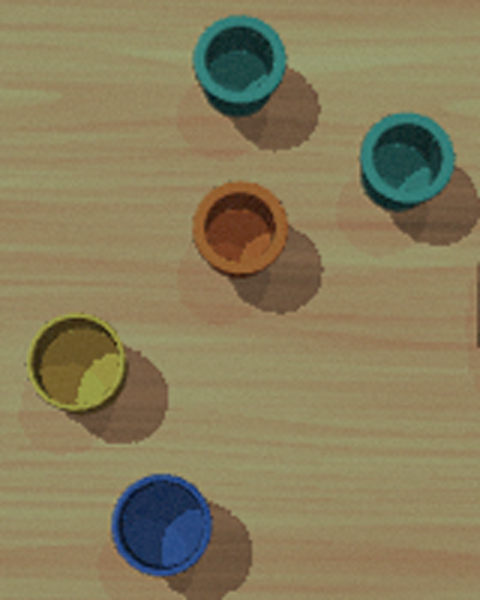

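Only orange has a body clearly narrower than its rim: at crop (428,300) the body is about 105/130 × 70 = 56 mm. Yellow and blue come out near 65 mm. The turquoise beakers at (290,136) and (346,168) in the top view have the same shape as orange but are the wrong colour. I'll try orange first.

```bash
cat >> h.py <<'E'
def plan(P,yaw=None):
    """shift & turn numbers to reach world P (tool down); yaw = world dir angle of tool x"""
    st=arm.get_state(); Rm=rotm(st['orientation']); p=np.array(st['eef_pos'])
    sh=Rm.T@(np.array(P)-p)/.25
    print('tcp',p.round(4),'toolx',np.degrees(np.arctan2(Rm[1,0],Rm[0,0])).round(1),'shift',sh.round(3),end=' ')
    if yaw is not None:
        x=np.array([np.cos(yaw),np.sin(yaw),0]); z=np.array([0,0,-1.]); T=np.c_[x,np.cross(z,x),z]
        print('turn',(R.from_matrix(Rm.T@T).as_rotvec()/np.radians(120)).round(3),end='')
    print()
E
python3 - <<'E'
from h import *
s=arm.snapshot('top'); print(onz(s,210+240.5/3,115+229/3,.052), s['xyz'])
s2=arm.snapshot('scene'); print(onz(s2,195+428.5/5,170+280/4.2857,.052))
print('yellow',onz(s,210+77/3,115+362/3,.052),onz(s2,195+388/5,170+98/4.2857,.052))
plan([.644,.066,.13],0)
plan([.644,.066,.13],-np.pi/2)
E
```

```text
[0.64432863 0.06522203 0.052     ] [0.43743408 0.09244038 0.8917929 ]
[0.6515956 0.0650198 0.052    ]
yellow [0.54496034 0.17955259 0.052     ] [0.55186715 0.18050505 0.052     ]
tcp [ 0.1869 -0.5173  0.2313] toolx -70.1 shift [-1.573 -2.512  0.405] turn [-0.     0.    -0.584]
tcp [ 0.1869 -0.5173  0.2313] toolx -70.1 shift [-1.573 -2.512  0.405] turn [0.    0.    0.166]
```

Emit:
step_arm(
  series=[-0.62, -1, 0, 0, 0, -0.584, 0, -0.62, -1, 0, 0, 0, -0.584, 0, -0.62, -1, 0, 0, 0, -0.584, 0, -0.62, -1, 0, 0, 0, -0.584, 0, -0.62, -1, 0, 0, 0, -0.584, 0, -0.62, -1, 0, 0, 0, -0.584, 0, -0.62, -1, 0, 0, 0, -0.584, 0, -0.62, -1, 0, 0, 0, -0.584, 0],
)

```text
time_s: 1.55
eef_pos: [0.3695, -0.2864, 0.2314]
orientation: [1.0, -0.001, 0.0, 0.0]
wrist_force: [0.3, -0.5, 0.3]
gripper_width: 0.0001
```

Run:
```python
from h import *
plan([.648,.065,.13],0); print(arm.get_state()['joint_pos'],arm.get_state()['gripper_width'])
```

```text
tcp [ 0.3695 -0.2864  0.2314] toolx -0.1 shift [ 1.112 -1.407  0.405] turn [ 0.    -0.    -0.001]
[-8.17365565e-01  1.73483269e-01 -3.96520183e-01  1.00060232e+00
 -1.38253686e-07  7.55043882e-01] 0.00010295074600216535
```

Emit:
step_arm(
  series=[0.79, -1, 0, 0, 0, 0, 0, 0.79, -1, 0, 0, 0, 0, 0, 0.79, -1, 0, 0, 0, 0, 0, 0.79, -1, 0, 0, 0, 0, 0, 0.79, -1, 0, 0, 0, 0, 0, 0.79, -1, 0, 0, 0, 0, 0, 0.79, -1, 0, 0, 0, 0, 0],
)

```text
time_s: 2.42
eef_pos: [0.5672, -0.0367, 0.231]
orientation: [1.0, -0.001, -0.0, 0.0]
wrist_force: [-0.2, 0.2, 0.1]
gripper_width: 0.0004
```

Run:
```python
from h import *
plan([.648,.065,.13],0); s=snap('wrist','w1.png')
for P in [(.648,.065,.052),(.593,-.1735,.036),(.6222,-.1745,.036)]: print(proj(s,P))
```

```text
tcp [ 0.5672 -0.0367  0.231 ] toolx -0.1 shift [ 0.323 -0.408  0.404] turn [ 0.     0.    -0.001]
(np.float64(373.525490361195), np.float64(71.36411655328419))
(np.float64(302.7766008805777), np.float64(304.6576798404788))
(np.float64(329.1696202694626), np.float64(305.3708184143788))
```

View pics/w1.png

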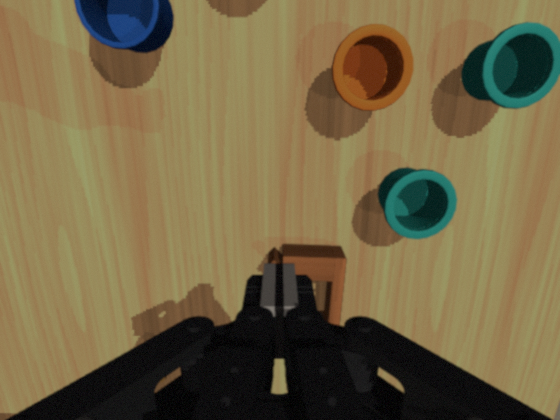

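Run:
```python
from h import *
s=arm.snapshot('wrist')
print(onz(s,373,67,.052))
for u,v in [(344,248),(283,245),(342,318),(319,281),(330,281)]: print(u,v,onz(s,u,v,.036))
c=s['color'][235:335,235:365][:,:,::-1]; cv2.imwrite('pics/w1c.png',cv2.resize(c,None,fx=5,fy=5,interpolation=cv2.INTER_CUBIC))
```

```text
[0.64706226 0.06766466 0.052     ]
344 248 [ 0.63432612 -0.10652921  0.036     ]
283 245 [ 0.57059459 -0.10290649  0.036     ]
342 318 [ 0.63675576 -0.19173958  0.036     ]
319 281 [ 0.60944132 -0.14508304  0.036     ]
330 281 [ 0.62131438 -0.14513366  0.036     ]
```

View pics/w1c.png

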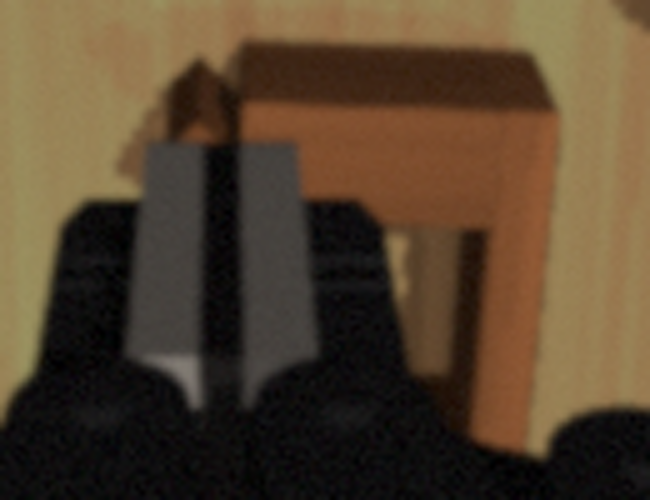

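Emit:
step_arm(
  series=[0.32, -0.417, 0.2, 0, 0, 0, 0, 0.32, -0.417, 0.4, 0, 0, 0, 0, 0.32, -0.417, 0.5, 0, 0, 0, 0, 0.32, -0.417, 0.6, 0, 0, 0, 0, 0.32, -0.417, 0.7, 0, 0, 0, 0, 0.32, -0.417, 0.78, 0, 0, 0, 0, 0.32, -0.417, 0.86, 0, 0, 0, 0, 0.32, -0.417, 0.86, 0, 0, 0, 0],
)

```text
time_s: 3.52
eef_pos: [0.645, 0.0641, 0.0149]
orientation: [1.0, -0.003, -0.002, 0.0]
wrist_force: [0.0, 0.2, -0.3]
gripper_width: -0.0001
```

Run:
```python
from h import *
s=snap('top','t2.png'); snap('scene','s2.png')
plan([.47,-.05,.0155]); plan([.47,-.175,.0155])
```

```text
tcp [0.647  0.0647 0.0169] toolx -0.3 shift [-0.705  0.463  0.006] 
tcp [0.647  0.0647 0.0169] toolx -0.3 shift [-0.702  0.963  0.006]
```

View pics/s2.png

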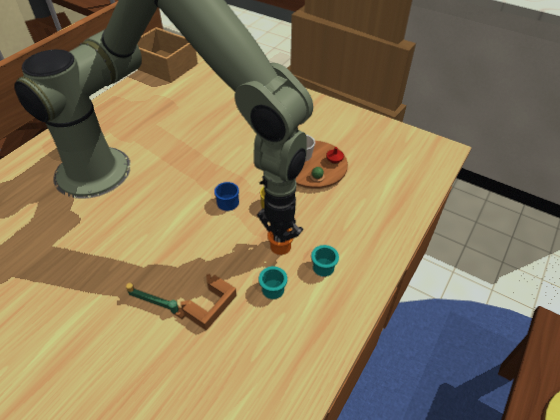

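Emit:
step_arm(
  series=[-0.04, 0.03, 0.004, 0, 0, 0, 0, -0.1, 0.07, 0.004, 0, 0, 0, 0, -0.18, 0.13, 0.004, 0, 0, 0, 0, -0.27, 0.19, 0.004, 0, 0, 0, 0, -0.36, 0.255, 0.004, 0, 0, 0, 0, -0.45, 0.32, 0.004, 0, 0, 0, 0, -0.54, 0.385, 0.004, 0, 0, 0, 0, -0.62, 0.44, 0.004, 0, 0, 0, 0, -0.68, 0.48, 0.004, 0, 0, 0, 0, -0.71, 0.5, 0.004, 0, 0, 0, 0],
)

```text
time_s: 4.88
eef_pos: [0.469, -0.0598, 0.0169]
orientation: [1.0, -0.003, 0.001, 0.0]
wrist_force: [1.8, 1.2, 3.3]
gripper_width: -0.0003
```

Run:
```python
from h import *
s=snap('top','t3.png'); print(arm.get_state()['wrist_force'])
plan([.47,-.188,.015])
```

```text
[0.92773356 0.68592521 0.34461458]
tcp [ 0.4682 -0.0601  0.0166] toolx -0.4 shift [0.011 0.512 0.007]
```

View pics/t3.png

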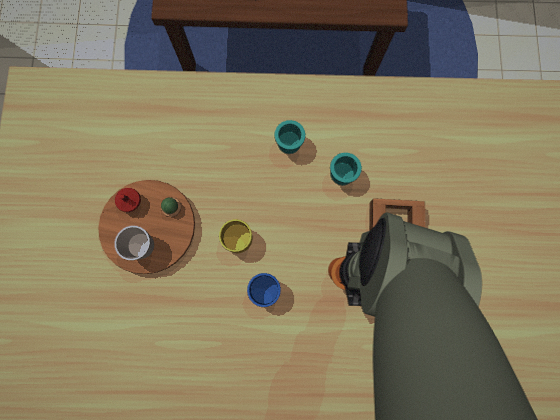

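Emit:
step_arm(
  series=[0, 0.04, 0.005, 0, 0, 0, 0, 0, 0.1, 0.005, 0, 0, 0, 0, 0, 0.18, 0.005, 0, 0, 0, 0, 0, 0.26, 0.005, 0, 0, 0, 0, 0, 0.34, 0.005, 0, 0, 0, 0, 0, 0.42, 0.005, 0, 0, 0, 0, 0, 0.48, 0.005, 0, 0, 0, 0, 0, 0.51, 0.005, 0, 0, 0, 0, 0, 0.52, 0.005, 0, 0, 0, 0],
)

```text
time_s: 6.05
eef_pos: [0.4676, -0.1896, 0.0155]
orientation: [1.0, -0.003, 0.0, -0.001]
wrist_force: [0.1, 6.8, 8.0]
gripper_width: -0.0004
```

Run:
```python
from h import *
s=snap('top','t4.png'); snap('scene','s4.png');snap('wrist','w4.png'); print(arm.get_state()['wrist_force'])
plan([.47,-.175,.015])
```

```text
[0.30948411 2.53126338 5.90720519]
tcp [ 0.4676 -0.1898  0.0155] toolx -0.4 shift [ 0.009 -0.059  0.002]
```

View pics/w4.png

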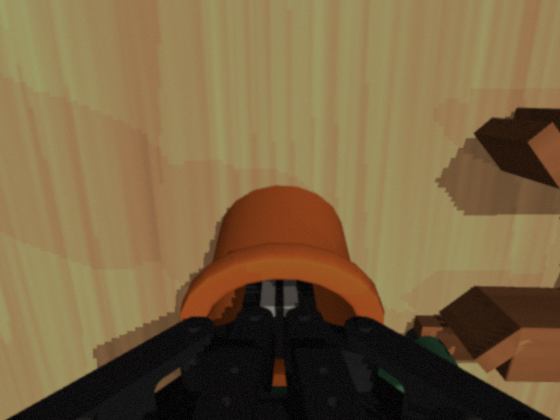

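View pics/s4.png

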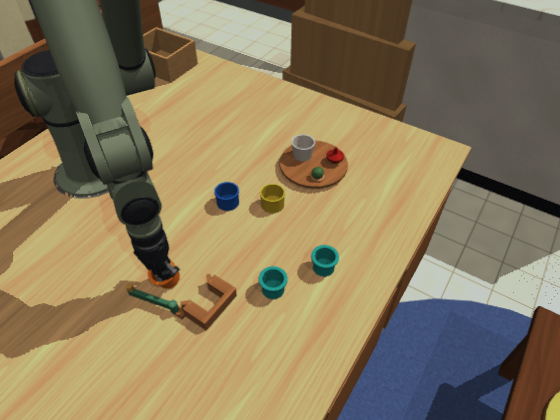

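Run:
```python
from h import *
s=arm.snapshot('wrist')
for u,v in [(282,244),(182,312),(384,312)]: print(onz(s,u,v,.052))
print('foot',onz(s,282,187,0))
```

```text
[ 0.46855298 -0.15646572  0.052     ]
[ 0.43350867 -0.18193283  0.052     ]
[ 0.50415928 -0.18247068  0.052     ]
foot [ 0.46910095 -0.14988973  0.        ]
```

Run:
```python
from h import *
s=arm.snapshot('scene');c=s['color'][230:330,100:250][:,:,::-1]; cv2.imwrite('pics/s4c.png',cv2.resize(c,None,fx=5,fy=5,interpolation=cv2.INTER_CUBIC))
```

```text
(no output)
```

View pics/s4c.png

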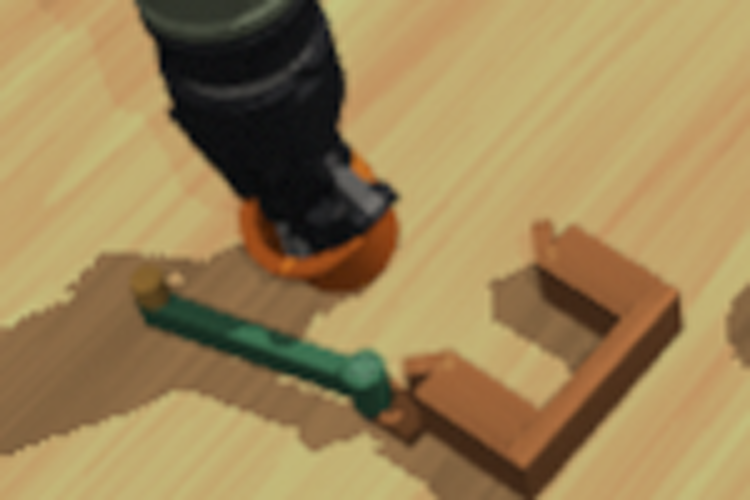

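The beaker is leaning towards -y on the pressing finger, with the rim offset from the foot and the tool carrying about 6 N. I'll back the finger off so it settles upright.

Emit:
step_arm(
  series=[0, -0.01, 0, 0, 0, 0, 0, 0, -0.03, -0.01, 0, 0, 0, 0, 0, -0.045, -0.02, 0, 0, 0, 0, 0, -0.045, -0.02, 0, 0, 0, 0],
)

```text
time_s: 6.8
eef_pos: [0.4678, -0.1783, 0.0207]
orientation: [1.0, -0.003, 0.0, -0.0]
wrist_force: [-0.5, -0.5, -0.2]
gripper_width: -0.0002
```

Run:
```python
from h import *
s=snap('wrist','w5.png'); print(arm.get_state()['wrist_force'])
s=arm.snapshot('scene');c=s['color'][230:330,100:250][:,:,::-1]; cv2.imwrite('pics/s5c.png',cv2.resize(c,None,fx=5,fy=5,interpolation=cv2.INTER_CUBIC))
```

```text
[ 0.20474     0.63574526 -0.21406117]
```

View pics/s5c.png

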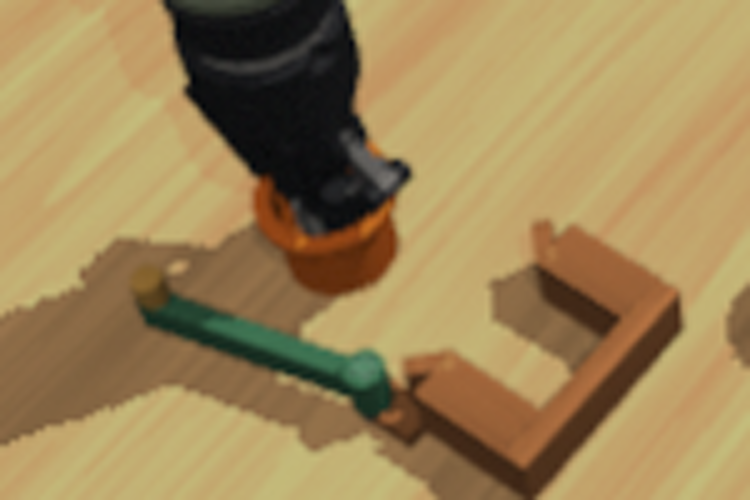

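View pics/w5.png

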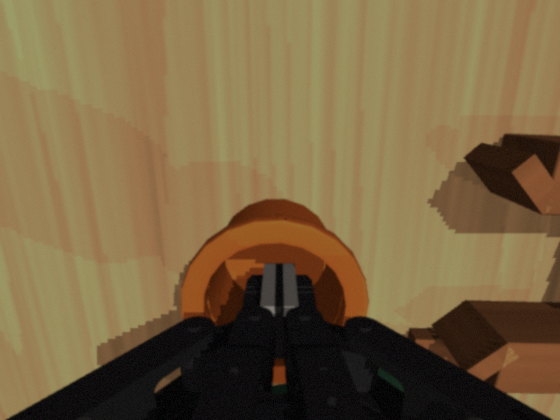

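Run:
```python
from h import *
s=arm.snapshot('wrist')
for u,v in [(275,220),(182,305),(368,305)]: print(onz(s,u,v,.052))
print('foot',onz(s,276,200,0)); plan([.55,-.1735,.028])
```

```text
[ 0.46643621 -0.13868477  0.052     ]
[ 0.43231039 -0.17113219  0.052     ]
[ 0.49996305 -0.17160752  0.052     ]
foot [ 0.46638549 -0.14632932  0.        ]
tcp [ 0.4677 -0.1786  0.0206] toolx -0.3 shift [ 0.329 -0.022 -0.029]
```

Emit:
step_arm(
  series=[0, -0.02, -0.03, 0, 0, 0, 0, 0.04, -0.02, -0.03, 0, 0, 0, 0, 0.08, -0.02, -0.03, 0, 0, 0, 0, 0.13, -0.02, -0.03, 0, 0, 0, 0, 0.18, -0.02, -0.03, 0, 0, 0, 0, 0.23, -0.02, -0.03, 0, 0, 0, 0, 0.28, -0.02, -0.03, 0, 0, 0, 0, 0.32, -0.02, -0.03, 0, 0, 0, 0, 0.36, -0.02, -0.03, 0, 0, 0, 0, 0.38, -0.02, -0.03, 0, 0, 0, 0],
)

```text
time_s: 8.2
eef_pos: [0.5634, -0.1742, 0.0281]
orientation: [1.0, -0.003, 0.0, -0.0]
wrist_force: [-1.1, 0.0, -0.9]
gripper_width: -0.0003
```

Run:
```python
from h import *
s=snap('wrist','w6.png'); print(arm.get_state()['wrist_force']);plan([.607,-.1735,.028])
s=arm.snapshot('scene');c=s['color'][230:330,100:250][:,:,::-1]; cv2.imwrite('pics/s6c.png',cv2.resize(c,None,fx=5,fy=5,interpolation=cv2.INTER_CUBIC))
```

```text
[ 0.15460857 -0.38868499  1.10986116]
tcp [ 0.5639 -0.1743  0.0282] toolx -0.3 shift [ 0.173 -0.004  0.001]
```

View pics/s6c.png

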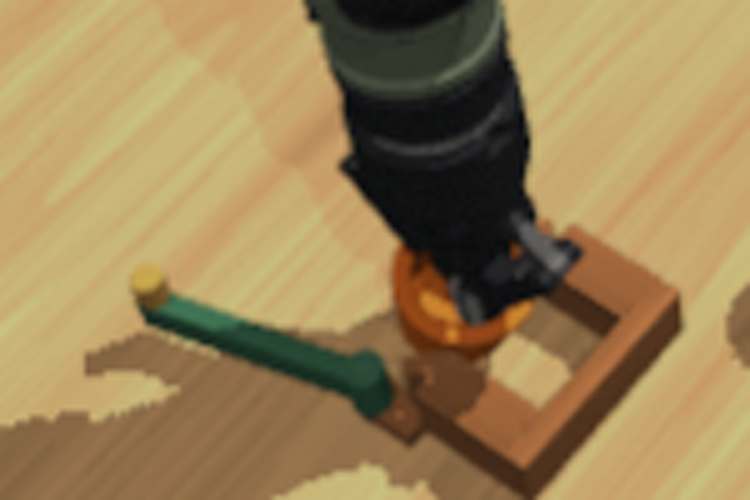

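View pics/w6.png

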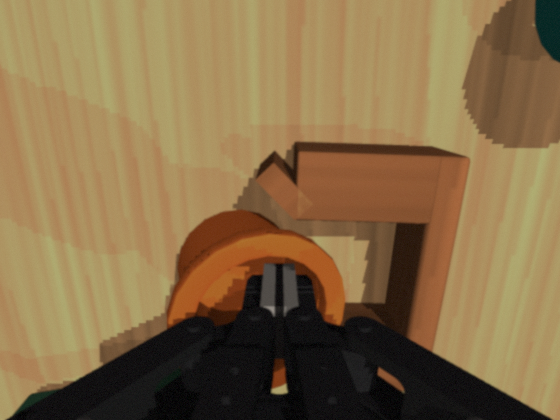

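The beaker leans a little towards +x because the sloped finger backs push it high on the rim. I'll back off, let it settle, lift out, and turn the tool 90° so the flat finger sides do the pushing.

Emit:
step_arm(
  series=[-0.02, 0, 0, 0, 0, 0, 0, -0.045, 0, -0.01, 0, 0, 0, 0, -0.05, 0, -0.05, 0, 0, 0, 0, -0.05, 0, -0.15, 0, 0, 0, 0, -0.05, 0, -0.3, 0, 0, 0, 0, -0.05, 0, -0.4, 0, 0, 0, 0],
)

```text
time_s: 9.05
eef_pos: [0.5514, -0.1746, 0.1308]
orientation: [1.0, -0.003, 0.002, 0.001]
wrist_force: [-0.1, 0.6, -0.5]
gripper_width: 0.0001
```

Emit:
step_arm(
  series=[0, 0, 0, 0, 0, -0.75, 0, 0, 0, 0, 0, 0, -0.75, 0, 0, 0, 0, 0, 0, -0.75, 0, 0, 0, 0, 0, 0, -0.75, 0, 0, 0, 0, 0, 0, -0.75, 0, 0, 0, 0, 0, 0, -0.75, 0, 0, 0, 0, 0, 0, -0.75, 0, 0, 0, 0, 0, 0, -0.75, 0, 0, 0, 0, 0, 0, -0.75, 0, 0, 0, 0, 0, 0, -0.75, 0],
)

```text
time_s: 10.3
eef_pos: [0.5515, -0.1747, 0.1316]
orientation: [0.71, 0.705, 0.001, 0.002]
wrist_force: [0.6, 0.3, 0.1]
gripper_width: -0.0
```

Run:
```python
from h import *
s=snap('wrist','w7.png'); print(arm.get_state()['wrist_force']);plan([.607,-.1735,.028])
s=arm.snapshot('scene');c=s['color'][230:330,100:250][:,:,::-1]; cv2.imwrite('pics/s7c.png',cv2.resize(c,None,fx=5,fy=5,interpolation=cv2.INTER_CUBIC))
```

```text
[-0.48493373 -0.52548656  0.56713112]
tcp [ 0.5515 -0.1747  0.1315] toolx 89.6 shift [0.007 0.22  0.415]
```

View pics/s7c.png

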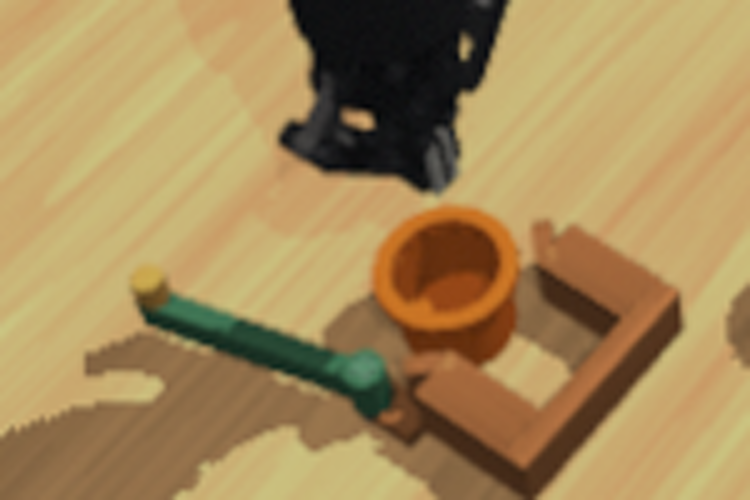

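View pics/w7.png

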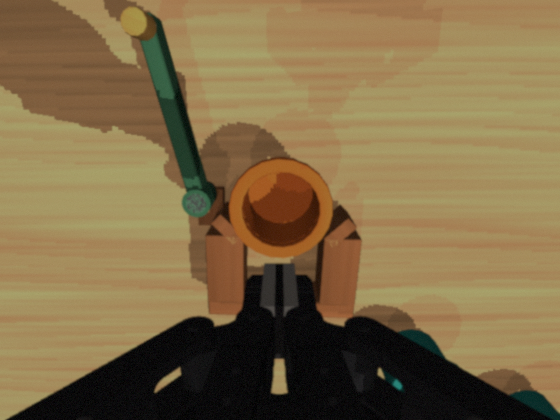

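Run:
```python
from h import *
s=arm.snapshot('wrist'); c=onz(s,281,208,.052); print(c); plan([c[0],c[1],.028]);plan([.607,-.1735,.028],np.pi/2-.03)
```

```text
[ 0.54105648 -0.17371255  0.052     ]
tcp [ 0.5515 -0.1747  0.1312] toolx 89.6 shift [ 0.004 -0.043  0.413] 
tcp [ 0.5515 -0.1747  0.1312] toolx 89.6 shift [0.007 0.22  0.414] turn [0.002 0.001 0.011]
```

Emit:
step_arm(
  series=[0.004, -0.043, 0.1, 0, 0, 0, 0, 0.004, -0.043, 0.22, 0, 0, 0, 0, 0.004, -0.043, 0.32, 0, 0, 0, 0, 0.004, -0.043, 0.43, 0, 0, 0, 0, 0.004, -0.02, 0.43, 0, 0, 0, 0, 0.004, 0, 0.43, 0, 0, 0, 0, 0.004, 0.025, 0.43, 0, 0, 0, 0, 0.004, 0.05, 0.43, 0, 0, 0, 0, 0.004, 0.075, 0.43, 0, 0, 0, 0, 0.004, 0.1, 0.43, 0, 0, 0, 0],
)

```text
time_s: 11.7
eef_pos: [0.5774, -0.1739, 0.0239]
orientation: [0.71, 0.705, 0.001, 0.002]
wrist_force: [-1.5, -0.2, -0.6]
gripper_width: -0.0003
```

Run:
```python
from h import *
s=snap('wrist','w8.png'); print(arm.get_state()['wrist_force']);plan([.607,-.1735,.024])
s=arm.snapshot('scene');c=s['color'][230:330,100:250][:,:,::-1]; cv2.imwrite('pics/s8c.png',cv2.resize(c,None,fx=5,fy=5,interpolation=cv2.INTER_CUBIC))
```

```text
[ 0.34533305 -0.00044546 -0.09554695]
tcp [ 0.5783 -0.1741  0.024 ] toolx 89.6 shift [0.003 0.115 0.001]
```

View pics/s8c.png

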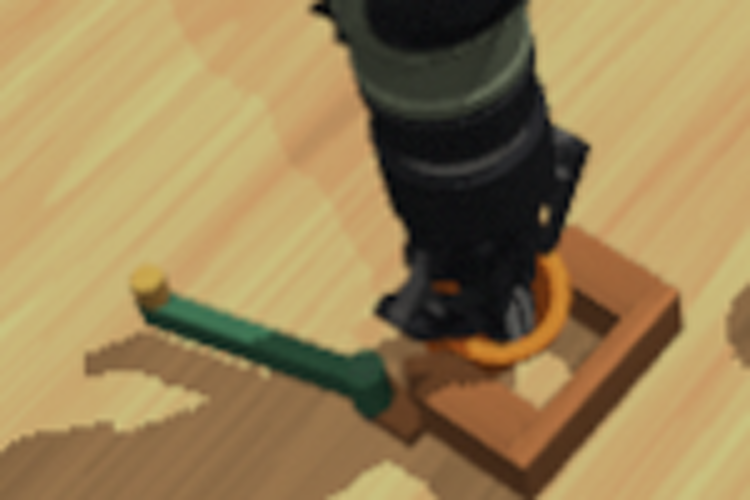

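View pics/w8.png

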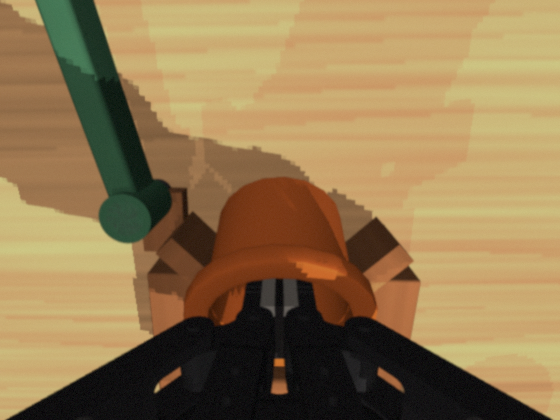

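It leans again because the wider upper finger meets the rim first, but it drops upright whenever I release it. The 36 mm back wall should stand it up once home. I'll keep pushing gently and watch the force.

Emit:
step_arm(
  series=[0.003, 0.02, 0, 0, 0, 0, 0, 0.003, 0.035, 0, 0, 0, 0, 0, 0.003, 0.05, 0, 0, 0, 0, 0, 0.003, 0.065, 0, 0, 0, 0, 0, 0.003, 0.08, 0, 0, 0, 0, 0],
)

```text
time_s: 12.42
eef_pos: [0.5946, -0.1732, 0.0234]
orientation: [0.71, 0.705, -0.001, -0.0]
wrist_force: [-11.6, 0.0, 7.9]
gripper_width: -0.0
```

Run:
```python
from h import *
s=snap('wrist','w9.png'); print(arm.get_state()['wrist_force']);plan([.607,-.1735,.024])
s=arm.snapshot('scene');c=s['color'][230:330,100:250][:,:,::-1]; cv2.imwrite('pics/s9c.png',cv2.resize(c,None,fx=5,fy=5,interpolation=cv2.INTER_CUBIC))
```

```text
[-8.78034117 -0.88618675  6.91004331]
tcp [ 0.5945 -0.1732  0.0234] toolx 89.6 shift [-0.001  0.05  -0.003]
```

View pics/s9c.png

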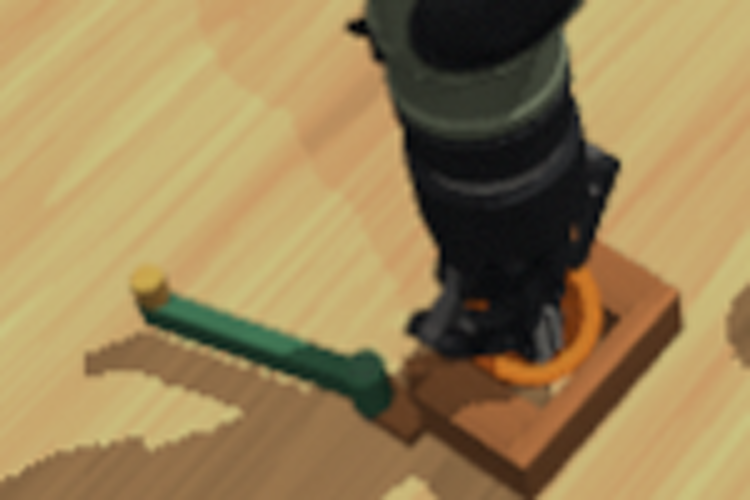

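View pics/w9.png

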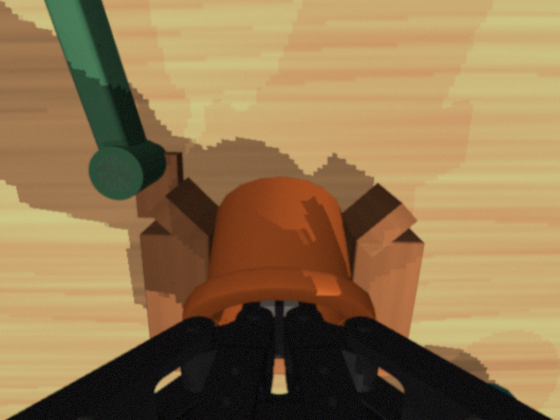

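Emit:
step_arm(
  series=[0, -0.03, 0, 0, 0, 0, 0, 0, -0.07, -0.01, 0, 0, 0, 0, 0, -0.09, -0.03, 0, 0, 0, 0, 0, -0.09, -0.1, 0, 0, 0, 0, 0, -0.09, -0.25, 0, 0, 0, 0, 0, -0.09, -0.4, 0, 0, 0, 1, 0, -0.09, -0.45, 0, 0, 0, 1, 0, -0.09, -0.45, 0, 0, 0, 1],
)

```text
time_s: 13.52
eef_pos: [0.5732, -0.1732, 0.1373]
orientation: [0.71, 0.705, -0.001, 0.001]
wrist_force: [0.0, 0.4, 0.6]
gripper_width: 0.0546
```

Run:
```python
from h import *
s=snap('wrist','w10.png'); print(arm.get_state()['wrist_force'],arm.get_state()['gripper_width']);plan([.607,-.1735,.024])
s=arm.snapshot('scene');c=s['color'][230:330,100:250][:,:,::-1]; cv2.imwrite('pics/s10c.png',cv2.resize(c,None,fx=5,fy=5,interpolation=cv2.INTER_CUBIC))
```

```text
[-0.17037328 -0.37504623  0.04091305] 0.06178967312587556
tcp [ 0.5722 -0.1728  0.1359] toolx 89.6 shift [-0.001  0.14   0.448]
```

View pics/s10c.png

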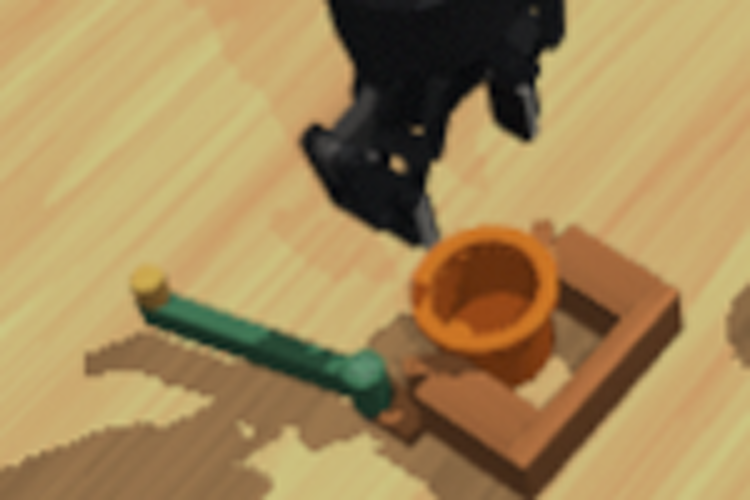

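View pics/w10.png

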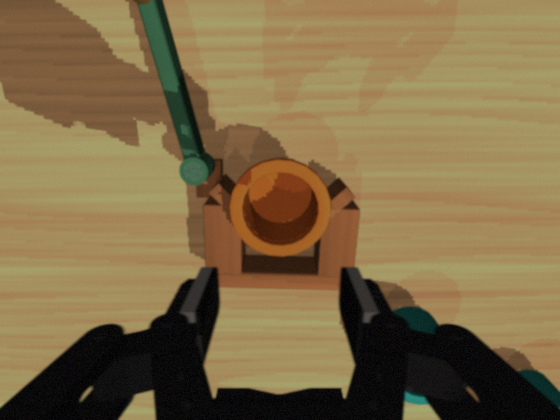

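Run:
```python
from h import *
s=arm.snapshot('wrist'); c=onz(s,280.5,207,.052); print(c,arm.get_state()['gripper_width']); plan([c[0],c[1],.033],np.pi/2-.03)
for u,v in [(245,273),(317,274)]: print('innerback top',onz(s,u,v,.036))
```

```text
[ 0.5610097  -0.17191507  0.052     ] 0.07579576365338302
tcp [ 0.5713 -0.1725  0.1346] toolx 89.6 shift [ 0.002 -0.039  0.406] turn [-0.002  0.     0.011]
innerback top [ 0.61832418 -0.19936728  0.036     ]
innerback top [ 0.61955002 -0.14425521  0.036     ]
```

Emit:
step_arm(
  series=[0.002, -0.039, 0.1, 0, 0, 0.011, 1, 0.002, -0.039, 0.2, 0, 0, 0.011, 1, 0.002, -0.039, 0.3, 0, 0, 0.011, 1, 0.002, -0.039, 0.36, 0, 0, 0.011, 1, 0.002, -0.039, 0.406, 0, 0, 0.011, 1, 0.002, -0.039, 0.406, 0, 0, 0.011, 1],
)

```text
time_s: 14.42
eef_pos: [0.5605, -0.1717, 0.0323]
orientation: [0.718, 0.696, -0.002, -0.002]
wrist_force: [-0.8, -1.5, 0.4]
gripper_width: 0.0856
```

Run:
```python
from h import *
s=snap('wrist','w11.png'); print(arm.get_state()['wrist_force'],arm.get_state()['gripper_width']);plan([.593,-.1735,.033])
s=arm.snapshot('scene');c=s['color'][230:330,100:250][:,:,::-1]; cv2.imwrite('pics/s11c.png',cv2.resize(c,None,fx=5,fy=5,interpolation=cv2.INTER_CUBIC))
```

```text
[-0.17558818  0.15242717  0.15532292] 0.08507006316681726
tcp [ 0.5612 -0.172   0.0331] toolx 88.3 shift [-0.002  0.127 -0.   ]
```

View pics/s11c.png

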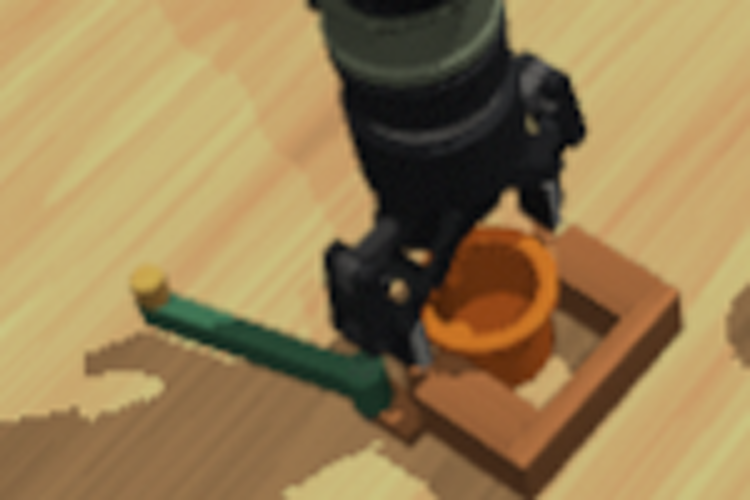

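View pics/w11.png

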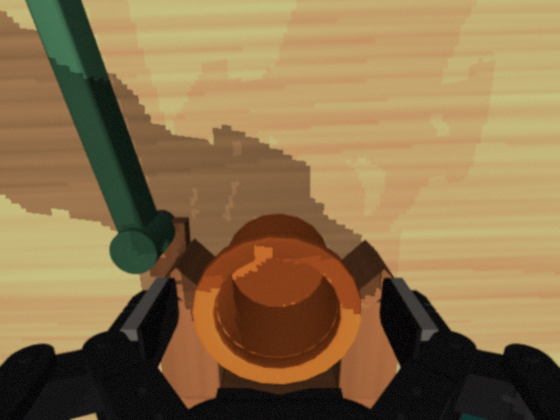

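Emit:
step_arm(
  series=[0, 0, 0, 0, 0, 0, 0.7, 0, 0, 0, 0, 0, 0, 0.5, 0, 0, 0, 0, 0, 0, 0.5, 0, 0, 0, 0, 0, 0, 0.5],
)

```text
time_s: 15.02
eef_pos: [0.5623, -0.1726, 0.0355]
orientation: [0.718, 0.696, -0.001, 0.0]
wrist_force: [-2.0, 0.9, 7.9]
gripper_width: 0.0669
```

Run:
```python
from h import *
s=snap('wrist','w12.png'); print(arm.get_state()['wrist_force'],arm.get_state()['gripper_width']);plan([.593,-.1735,.033])
```

```text
[-2.07062694  1.43375785  8.05420404] 0.06665513088568381
tcp [ 0.5623 -0.1726  0.0355] toolx 88.3 shift [-0.     0.123  0.01 ]
```

View pics/w12.png

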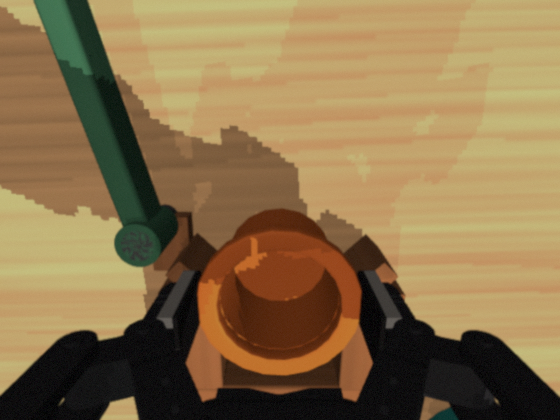

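Emit:
step_arm(
  series=[0, 0, -0.015, 0, 0, 0, 0.5, 0, 0.015, -0.015, 0, 0, 0, 0.5, 0, 0.03, -0.015, 0, 0, 0, 0.5, 0, 0.045, -0.015, 0, 0, 0, 0.5],
)

```text
time_s: 15.58
eef_pos: [0.5738, -0.1728, 0.039]
orientation: [0.718, 0.696, -0.001, 0.0]
wrist_force: [-0.2, -0.3, -0.6]
gripper_width: 0.0665
```

Run:
```python
from h import *
s=snap('wrist','w13.png'); print(arm.get_state()['wrist_force'],arm.get_state()['gripper_width']);plan([.593,-.1735,.036])
```

```text
[-0.3735659  -0.15423224 -1.65681608] 0.06701959302666796
tcp [ 0.5744 -0.1729  0.0391] toolx 88.3 shift [0.    0.075 0.012]
```

View pics/w13.png

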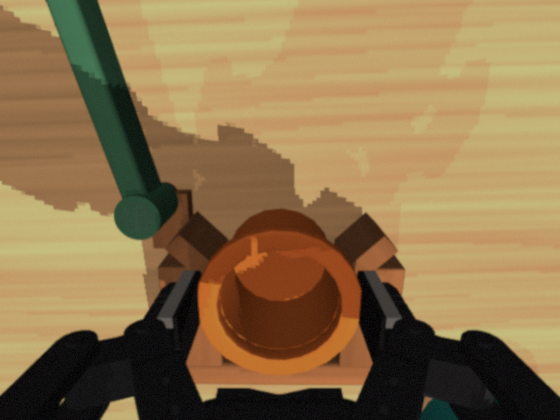

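It moves rigidly with the gripper, upright, and its centre is already past the sticking point with no force. I'll continue to the back wall.

Emit:
step_arm(
  series=[0, 0.015, 0.004, 0, 0, 0, 0.5, 0, 0.03, 0.004, 0, 0, 0, 0.5, 0, 0.045, 0.004, 0, 0, 0, 0.5, 0, 0.058, 0.004, 0, 0, 0, 0.5, 0, 0.068, 0.004, 0, 0, 0, 0.5, 0, 0.072, 0.004, 0, 0, 0, 0.5],
)

```text
time_s: 16.38
eef_pos: [0.5902, -0.1733, 0.0377]
orientation: [0.718, 0.696, -0.003, -0.001]
wrist_force: [-7.9, -0.8, 3.7]
gripper_width: 0.0669
```

Run:
```python
from h import *
s=snap('wrist','w14.png'); print(arm.get_state()['wrist_force'],arm.get_state()['gripper_width']);plan([.593,-.1735,.036])
```

```text
[-6.50496018 -0.27062533  2.73433914] 0.06698862601102623
tcp [ 0.5901 -0.1734  0.0377] toolx 88.3 shift [-0.     0.011  0.007]
```

View pics/w14.png

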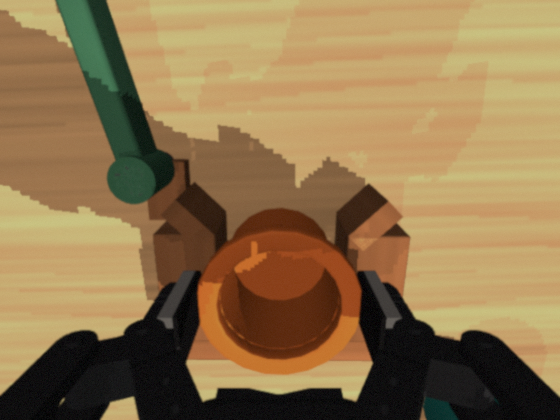

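About -7 N at TCP x = 0.590, which is back-wall contact. Releasing, then lifting straight up.

Emit:
step_arm(
  series=[0, 0, 0, 0, 0, 0, 0.9, 0, 0, 0, 0, 0, 0, 1, 0, 0, -0.01, 0, 0, 0, 1, 0, 0, -0.1, 0, 0, 0, 1, 0, -0.02, -0.25, 0, 0, 0, 1, 0, -0.06, -0.45, 0, 0, 0, 1, 0, -0.06, -0.45, 0, 0, 0, 1],
)

```text
time_s: 17.3
eef_pos: [0.5785, -0.1738, 0.1551]
orientation: [0.718, 0.696, -0.001, 0.003]
wrist_force: [-0.2, -0.4, -0.2]
gripper_width: 0.0852
```

Run:
```python
from h import *
s=snap('wrist','w15.png'); print(arm.get_state()['wrist_force'],arm.get_state()['gripper_width']);plan([.593,-.1735,.036])
print(proj(s,(.593,-.1735,.052)))
s=arm.snapshot('scene');c=s['color'][230:330,100:250][:,:,::-1]; cv2.imwrite('pics/s15c.png',cv2.resize(c,None,fx=5,fy=5,interpolation=cv2.INTER_CUBIC))
```

```text
[0.06390454 0.56010246 0.20648317] 0.08525315227055426
tcp [ 0.5774 -0.1733  0.1528] toolx 88.3 shift [0.003 0.063 0.467] 
(np.float64(281.2362153633038), np.float64(230.66942821118087))
```

View pics/s15c.png

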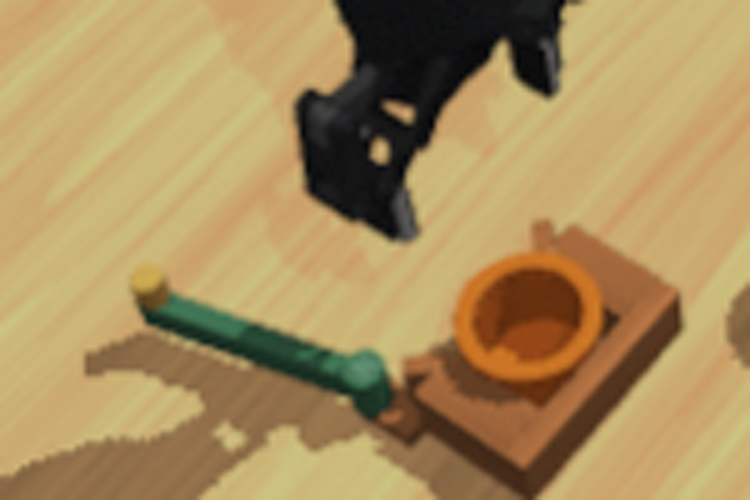

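View pics/w15.png

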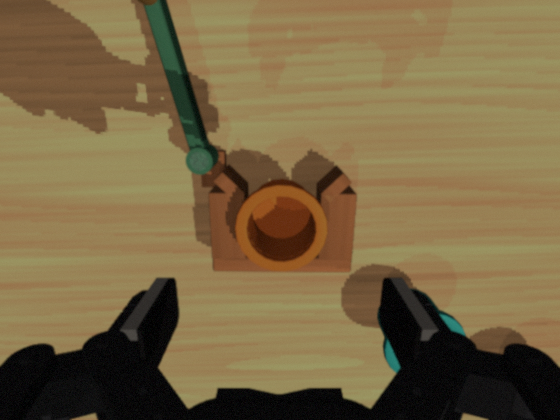

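Run:
```python
from h import *
s=arm.snapshot('wrist'); im=s['color']
hsv=cv2.cvtColor(im,cv2.COLOR_RGB2HSV)
c=im[140:285,180:370][:,:,::-1]; cv2.imwrite('pics/w15c.png',cv2.resize(c,None,fx=4,fy=4,interpolation=cv2.INTER_CUBIC))
for u,v in [(281.5,226.5)]: print(onz(s,u,v,.052))
for u,v in [(214,271),(352,270),(281,270.5)]: print('backouter',onz(s,u,v,.036))
print('hinge',onz(s,201,160,.040))
```

```text
[ 0.58544345 -0.1719045   0.052     ]
backouter [ 0.62811488 -0.22808515  0.036     ]
backouter [ 0.6304927  -0.11575733  0.036     ]
backouter [ 0.62922185 -0.17348915  0.036     ]
hinge [ 0.53683325 -0.22889079  0.04      ]
```

View pics/w15c.png

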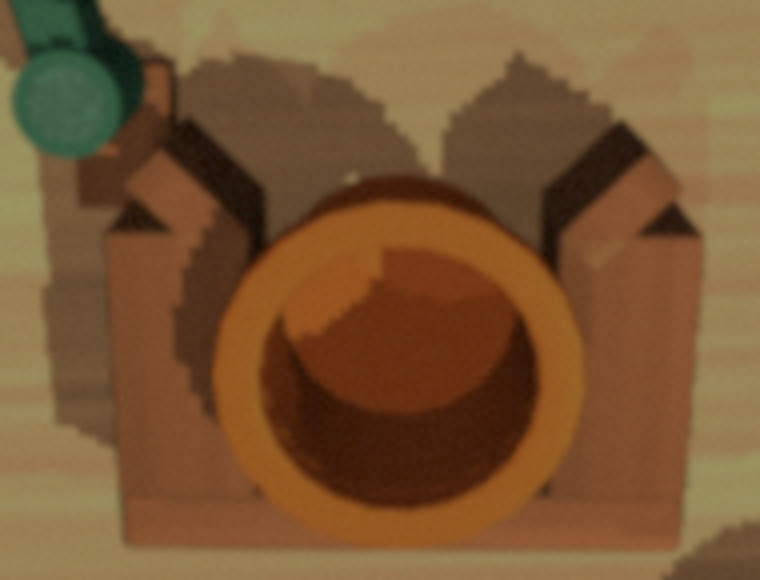

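The rim centre lies within about 3 mm of home, upright and touching the back wall. Yellow and blue haven't been moved and are far away. Next is the gate: I'll close the fingers and go to its outer (-y) side.

Run:
```python
from h import *
plan([.456,-.300,.13]); plan([.456,-.300,.025])
```

```text
tcp [ 0.5756 -0.1725  0.1499] toolx 88.3 shift [-0.524 -0.462  0.083] 
tcp [ 0.5756 -0.1725  0.1499] toolx 88.3 shift [-0.523 -0.46   0.503]
```

Emit:
step_arm(
  series=[-0.15, -0.13, 0, 0, 0, 0, 0, -0.3, -0.26, 0, 0, 0, 0, 0, -0.45, -0.4, 0, 0, 0, 0, 0, -0.524, -0.46, 0, 0, 0, 0, 0, -0.524, -0.46, 0.1, 0, 0, 0, 0, -0.524, -0.46, 0.25, 0, 0, 0, 0, -0.524, -0.46, 0.4, 0, 0, 0, 0, -0.524, -0.46, 0.5, 0, 0, 0, 0, -0.524, -0.46, 0.5, 0, 0, 0, 0],
)

```text
time_s: 18.58
eef_pos: [0.4537, -0.2982, 0.0228]
orientation: [0.718, 0.696, -0.003, -0.005]
wrist_force: [-0.3, -0.1, -1.1]
gripper_width: 0.0
```

Run:
```python
from h import *
st=arm.get_state(); print(st['gripper_width'],st['wrist_force']); Rm=rotm(st['orientation']);p=st['eef_pos']; print(p)
H=np.array([.541,-.2325])
for th in np.r_[np.linspace(1.9,0,13),-.06]:
    f=th+1.541; r=.095; d=.015
    q=H+r*np.array([np.cos(f),np.sin(f)])-d*np.array([np.sin(f),-np.cos(f)])
    print(round(th,2),q.round(3),(Rm.T@(np.r_[q,.026]-p)/.25).round(3))
s=snap('scene','s16.png');c=s['color'][210:330,60:250][:,:,::-1]; cv2.imwrite('pics/s16c.png',cv2.resize(c,None,fx=4,fy=4,interpolation=cv2.INTER_CUBIC))
```

```text
4.8138930925539454e-05 [-0.28048423 -0.11177006 -1.07246708]
[ 0.45366149 -0.29819533  0.02276204]
1.9 [ 0.455 -0.275] [ 0.093  0.001 -0.013]
1.74 [ 0.449 -0.261] [ 0.149 -0.023 -0.012]
1.58 [ 0.446 -0.246] [ 0.208 -0.038 -0.012]
1.42 [ 0.445 -0.231] [ 0.269 -0.044 -0.012]
1.27 [ 0.446 -0.216] [ 0.33  -0.04  -0.012]
1.11 [ 0.45  -0.201] [ 0.389 -0.026 -0.012]
0.95 [ 0.456 -0.187] [ 0.445 -0.003 -0.012]
0.79 [ 0.465 -0.174] [ 0.497  0.028 -0.012]
0.63 [ 0.475 -0.163] [ 0.544  0.068 -0.013]
0.48 [ 0.487 -0.153] [ 0.584  0.114 -0.013]
0.32 [ 0.5   -0.146] [ 0.616  0.165 -0.013]
0.16 [ 0.514 -0.14 ] [ 0.639  0.222 -0.014]
0.0 [ 0.529 -0.137] [ 0.653  0.281 -0.015]
-0.06 [ 0.535 -0.137] [ 0.656  0.304 -0.015]
```

View pics/s16c.png

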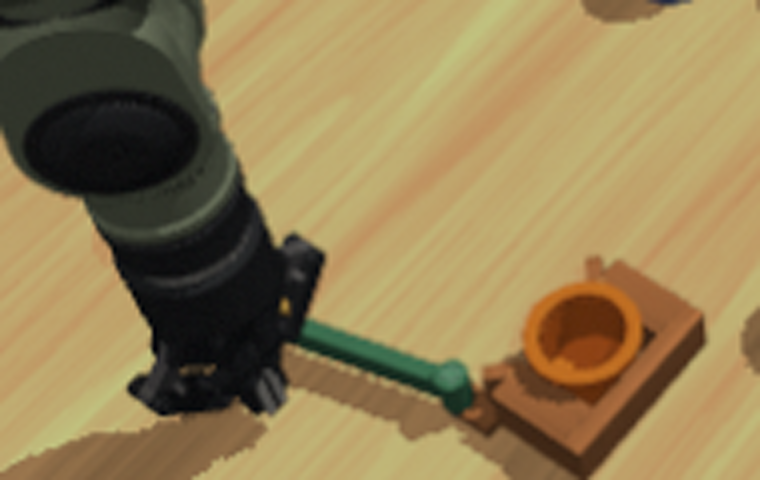

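Emit:
step_arm(
  series=[0.05, 0, -0.01, 0, 0, 0, 0, 0.1, 0, -0.01, 0, 0, 0, 0, 0.15, -0.023, -0.012, 0, 0, 0, 0, 0.21, -0.038, -0.012, 0, 0, 0, 0, 0.27, -0.044, -0.012, 0, 0, 0, 0, 0.33, -0.04, -0.012, 0, 0, 0, 0, 0.39, -0.026, -0.012, 0, 0, 0, 0, 0.445, -0.003, -0.012, 0, 0, 0, 0, 0.497, 0.028, -0.012, 0, 0, 0, 0],
)

```text
time_s: 19.75
eef_pos: [0.466, -0.1742, 0.0273]
orientation: [0.718, 0.696, -0.003, -0.003]
wrist_force: [0.5, -0.9, 0.0]
gripper_width: 0.0002
```

Run:
```python
from h import *
st=arm.get_state(); print(st['gripper_width'],st['wrist_force']); Rm=rotm(st['orientation']);p=st['eef_pos']; print(p)
H=np.array([.541,-.2325])
for th in [.63,.48,.32,.16,0,-.06]:
    f=th+1.541; r=.095; d=.015
    q=H+r*np.array([np.cos(f),np.sin(f)])-d*np.array([np.sin(f),-np.cos(f)])
    print(round(th,2),q.round(3),(Rm.T@(np.r_[q,.026]-p)/.25).round(3))
s=snap('scene','s17.png');c=s['color'][210:330,60:250][:,:,::-1]; cv2.imwrite('pics/s17c.png',cv2.resize(c,None,fx=4,fy=4,interpolation=cv2.INTER_CUBIC))
snap('wrist','w17.png')
```

```text
0.00016983011979235894 [ 0.53978268 -0.9414092   0.04124121]
[ 0.46604725 -0.17420353  0.02725001]
0.63 [ 0.475 -0.163] [0.048 0.034 0.005]
0.48 [ 0.486 -0.153] [0.085 0.078 0.004]
0.32 [ 0.499 -0.146] [0.118 0.13  0.004]
0.16 [ 0.514 -0.14 ] [0.142 0.187 0.003]
0 [ 0.529 -0.137] [0.156 0.247 0.003]
-0.06 [ 0.535 -0.137] [0.159 0.269 0.003]
```

View pics/s17c.png

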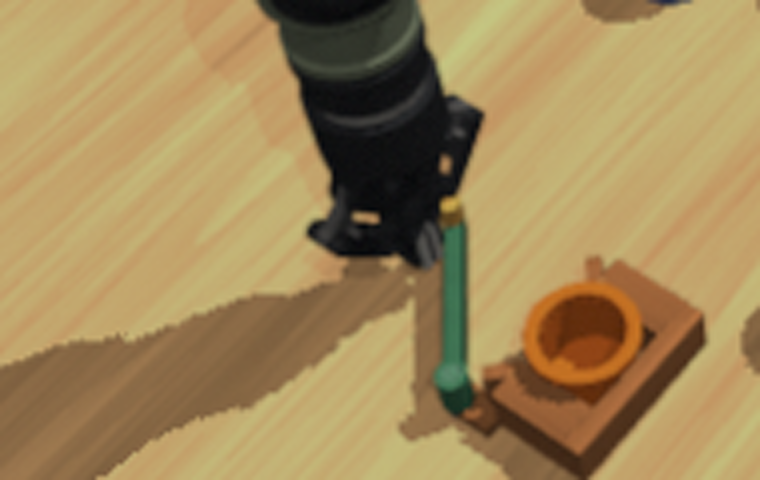

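View pics/w17.png

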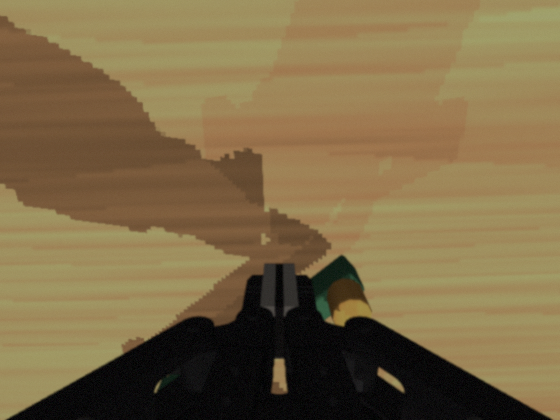

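The gate is swinging well with less than 1 N. I'll finish the arc.

Emit:
step_arm(
  series=[0.048, 0.034, 0.004, 0, 0, 0, 0, 0.085, 0.078, 0.004, 0, 0, 0, 0, 0.11, 0.13, 0.004, 0, 0, 0, 0, 0.12, 0.165, 0.004, 0, 0, 0, 0, 0.12, 0.195, 0.004, 0, 0, 0, 0, 0.12, 0.22, 0.004, 0, 0, 0, 0, 0.12, 0.235, 0.004, 0, 0, 0, 0],
)

```text
time_s: 20.72
eef_pos: [0.5263, -0.1456, 0.0257]
orientation: [0.717, 0.697, -0.003, -0.003]
wrist_force: [-0.6, 0.4, 0.3]
gripper_width: -0.0001
```

Run:
```python
from h import *
st=arm.get_state(); print(st['wrist_force'],st['eef_pos'])
s=snap('scene','s18.png');c=s['color'][210:330,60:250][:,:,::-1]; cv2.imwrite('pics/s18c.png',cv2.resize(c,None,fx=4,fy=4,interpolation=cv2.INTER_CUBIC))
```

```text
[-0.64964718  0.43985665  0.3401437 ] [ 0.5263423  -0.14556963  0.02569162]
```

View pics/s18c.png

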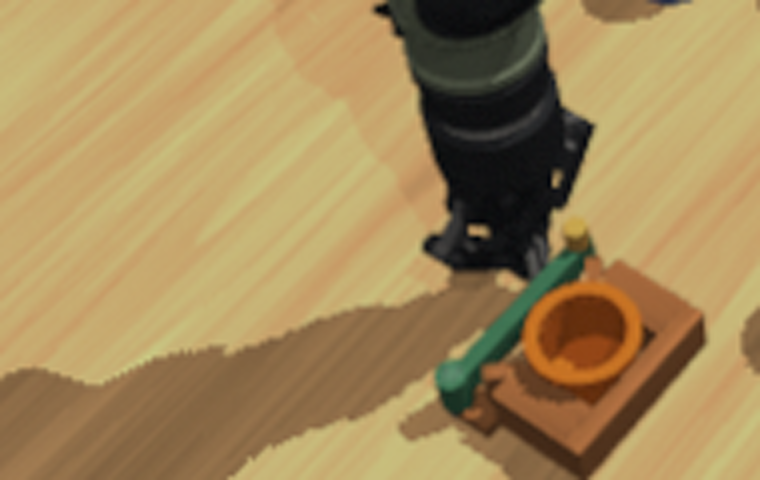

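Emit:
step_arm(
  series=[0, 0.01, 0, 0, 0, 0, 0, 0, 0.02, 0, 0, 0, 0, 0, 0, 0.028, 0, 0, 0, 0, 0],
)

```text
time_s: 21.15
eef_pos: [0.5279, -0.1455, 0.0253]
orientation: [0.717, 0.697, -0.007, -0.007]
wrist_force: [-17.1, -0.5, 15.5]
gripper_width: -0.0003
```

Run:
```python
from h import *
st=arm.get_state(); print(st['wrist_force'],st['eef_pos'])
```

```text
[-17.0824193   -0.52252427  15.45318271] [ 0.52785004 -0.1455487   0.02525525]
```

17 N against the stop, so the gate is shut. I'll back off, lift and inspect.

Emit:
step_arm(
  series=[0, -0.03, 0, 0, 0, 0, 0, 0, -0.1, 0, 0, 0, 0, 0, 0, -0.2, -0.1, 0, 0, 0, 0, 0, -0.25, -0.3, 0, 0, 0, 0, -0.3, -0.3, -0.5, 0, 0, 0, 0, -0.6, -0.4, -0.7, 0, 0, 0, 0, -0.9, -0.5, -0.7, 0, 0, 0, 0, -0.9, -0.5, -0.7, 0, 0, 0, 0],
)

```text
time_s: 22.15
eef_pos: [0.4018, -0.3617, 0.2019]
orientation: [0.717, 0.697, -0.007, -0.006]
wrist_force: [1.2, -0.7, 0.2]
gripper_width: -0.0001
```

Run:
```python
from h import *
s=snap('top','t20.png');c=s['color'][180:310,350:470][:,:,::-1]; cv2.imwrite('pics/t20c.png',cv2.resize(c,None,fx=4.5,fy=4.5,interpolation=cv2.INTER_CUBIC))
s=snap('scene','s20.png'); print(arm.get_state()['eef_pos'])
```

```text
[ 0.40137257 -0.36628531  0.20277645]
```

View pics/t20c.png

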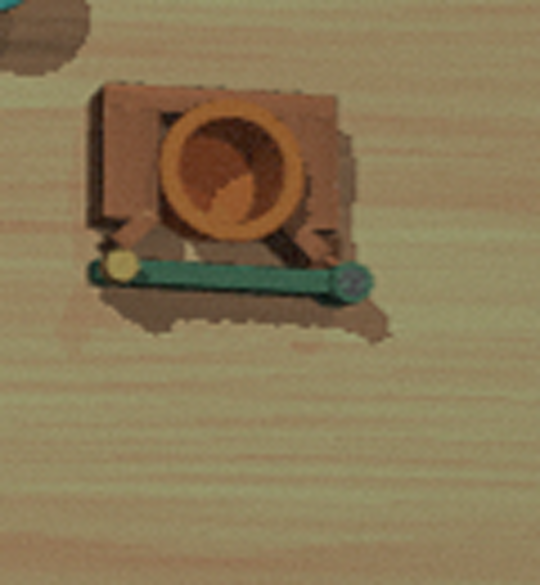

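View pics/s20.png

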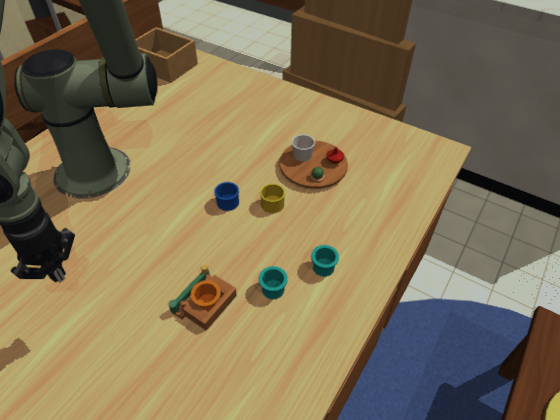

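Run:
```python
from h import *
s=arm.snapshot('top'); print('rim',onz(s,350+231.5/4.5,180+169/4.5,.052)); h=onz(s,350+352/4.5,180+283/4.5,.040);k=onz(s,350+122/4.5,180+264/4.5,.054); d=(k-h)[:2]; print(h,k,np.arctan2(d[1],d[0])-1.541)
```

```text
rim [ 0.59152736 -0.17553296  0.052     ]
[ 0.5393044  -0.23528715  0.04      ] [ 0.54441149 -0.12120527  0.054     ] -0.014940668899008136
```

In the same camera, the rim centre (0.5915, -0.1755) matches home (0.591, -0.175) to about 1 mm, and the gate angle is about 0. Handing in.

```bash
python3 -c "
from cell import arm
print(arm.job_done())"
```

```text
the job is handed in; nothing more can be done
None
```

The orange beaker is fully home in the niche, the gate is shut against its stop, and I handed the job in at about 22 s. No verdict was reported.

- **Choosing the beaker:** I did not try yellow or blue at the niche. In the pictures only orange had a body narrow enough to fit (about 56 mm against about 65 mm), so I tried it first and it went in.
- **What went wrong on the way:** Dragging orange with closed fingertips inside it made it lean three times. The last lean was at the niche cheeks, with about 12 N at the wrist. Each time I backed off, and it settled upright. I then gripped it by the rim and slid it in until it touched the back wall with about 7 N.
- **Gate:** I swung it shut and pressed until the stop pushed back with 17 N.
- **Last checks:**
  - In the top view the rim centre is about 1 mm from home, and the gate angle is about -0.015 rad, which is zero within the measuring error.
  - An earlier wrist-camera reading put the beaker 1–3 mm short of home, still inside the 8 mm limit.
  - In the last scene picture yellow, blue and the things on the turntable look untouched, and the arm is clear of everything.

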